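Complete the weight pallet for the tube strain bench

TASK

Get the dead-weight pallet ready for the strain bench: turn its clamp knob anticlockwise until it clicks over to released, take the one smaller weight out of its pocket and stand it on the bench beside the pallet, stand one of the large spare brass weights upright in every pocket that lacks a large one, then turn the knob clockwise until it clicks back to clamped. Leave the large weights that already stand in pockets where they are, and do not disturb the rubber stopper or the roll of tape.

Things in the scene. Friction and masses are not known exactly. Their poses are not given: they have to be found in the camera images.
- pocket_0 (a point): centre of the floor of one of the six square pockets (50 x 50 mm, 16 mm deep) of the pallet, an aluminium plate 155 x 330 mm and 24 mm thick that is fixed to the bench; the pockets stand in two rows of three, 78 mm apart across and 80 mm along; x is across the pallet, y along it away from the knob, z up; a weight standing in it has its centre 31 mm above this point
- pocket_1 (a point): centre of the floor of one of the six square pockets (50 x 50 mm, 16 mm deep) of the pallet, an aluminium plate 155 x 330 mm and 24 mm thick that is fixed to the bench; the pockets stand in two rows of three, 78 mm apart across and 80 mm along; x is across the pallet, y along it away from the knob, z up; a weight standing in it has its centre 31 mm above this point
- pocket_2 (a point): centre of the floor of one of the six square pockets (50 x 50 mm, 16 mm deep) of the pallet, an aluminium plate 155 x 330 mm and 24 mm thick that is fixed to the bench; the pockets stand in two rows of three, 78 mm apart across and 80 mm along; x is across the pallet, y along it away from the knob, z up; a weight standing in it has its centre 31 mm above this point
- pocket_3 (a point): centre of the floor of one of the six square pockets (50 x 50 mm, 16 mm deep) of the pallet, an aluminium plate 155 x 330 mm and 24 mm thick that is fixed to the bench; the pockets stand in two rows of three, 78 mm apart across and 80 mm along; x is across the pallet, y along it away from the knob, z up; a weight standing in it has its centre 31 mm above this point
- pocket_4 (a point): centre of the floor of one of the six square pockets (50 x 50 mm, 16 mm deep) of the pallet, an aluminium plate 155 x 330 mm and 24 mm thick that is fixed to the bench; the pockets stand in two rows of three, 78 mm apart across and 80 mm along; x is across the pallet, y along it away from the knob, z up; a weight standing in it has its centre 31 mm above this point
- pocket_5 (a point): centre of the floor of one of the six square pockets (50 x 50 mm, 16 mm deep) of the pallet, an aluminium plate 155 x 330 mm and 24 mm thick that is fixed to the bench; the pockets stand in two rows of three, 78 mm apart across and 80 mm along; x is across the pallet, y along it away from the knob, z up; a weight standing in it has its centre 31 mm above this point
- set_0_mid (a point): large brass weight, round, 45 mm across and 62 mm tall, about 0.5 kg, straight-sided for the lower half and narrowing to a knob 62 mm up; this point is its centre, 31 mm above its underside; z is its own axis. Stands in one of the pockets from the start, or is absent
- set_1_mid (a point): large brass weight, round, 45 mm across and 62 mm tall, about 0.5 kg, straight-sided for the lower half and narrowing to a knob 62 mm up; this point is its centre, 31 mm above its underside; z is its own axis. Stands in one of the pockets from the start, or is absent
- set_2_mid (a point): large brass weight, round, 45 mm across and 62 mm tall, about 0.5 kg, straight-sided for the lower half and narrowing to a knob 62 mm up; this point is its centre, 31 mm above its underside; z is its own axis. Stands in one of the pockets from the start, or is absent
- set_3_mid (a point): large brass weight, round, 45 mm across and 62 mm tall, about 0.5 kg, straight-sided for the lower half and narrowing to a knob 62 mm up; this point is its centre, 31 mm above its underside; z is its own axis. Stands in one of the pockets from the start, or is absent
- set_4_mid (a point): large brass weight, round, 45 mm across and 62 mm tall, about 0.5 kg, straight-sided for the lower half and narrowing to a knob 62 mm up; this point is its centre, 31 mm above its underside; z is its own axis. Stands in one of the pockets from the start, or is absent
- spare_0_mid (a point): spare large brass weight, round, 45 mm across and 62 mm tall, about 0.5 kg, straight-sided for the lower half and narrowing to a knob 62 mm up; this point is its centre, 31 mm above its underside; z is its own axis. Stands on the bench at the start; some may be left over at the end
- spare_1_mid (a point): spare large brass weight, round, 45 mm across and 62 mm tall, about 0.5 kg, straight-sided for the lower half and narrowing to a knob 62 mm up; this point is its centre, 31 mm above its underside; z is its own axis. Stands on the bench at the start; some may be left over at the end
- spare_2_mid (a point): spare large brass weight, round, 45 mm across and 62 mm tall, about 0.5 kg, straight-sided for the lower half and narrowing to a knob 62 mm up; this point is its centre, 31 mm above its underside; z is its own axis. Stands on the bench at the start; some may be left over at the end
- spare_3_mid (a point): spare large brass weight, round, 45 mm across and 62 mm tall, about 0.5 kg, straight-sided for the lower half and narrowing to a knob 62 mm up; this point is its centre, 31 mm above its underside; z is its own axis. Stands on the bench at the start; some may be left over at the end
- spare_4_mid (a point): spare large brass weight, round, 45 mm across and 62 mm tall, about 0.5 kg, straight-sided for the lower half and narrowing to a knob 62 mm up; this point is its centre, 31 mm above its underside; z is its own axis. Stands on the bench at the start; some may be left over at the end
- small_weight_mid (a point): the smaller brass weight of the same shape, 35 mm across and 48 mm tall, 0.2 kg, straight-sided up to 30 mm; it stands in one of the pockets by mistake; this point is its centre, 24 mm above its underside
- bung: bystander: rubber stopper, 38 mm across, 28 mm high, standing among the spares; origin under its centre
- tape_roll: bystander: roll of black tape, 53 mm across, 19 mm high, origin under its centre
- knob_grip (a point): point to grip on the clamp knob at the end of the pallet: centre of its black bar grip, 60 mm long along this point's x, 15 mm wide along y, 34 mm high, its top 13 mm above this point; the round hub starts 21 mm below this point; z is the axis it turns on, and the point turns with the knob. 80 mm from the nearest pair of pockets (across from the middle between them)
- clamp_knob (a joint): clamp knob angle, rad, growing anticlockwise seen from above: 0 = clamped (white pointer of the bar to the round stud), 1.3 = released (pointer to the short dash, the bar then lying along the pallet, pointing to the pockets). An over-centre spring holds it against its stops, at -0.03 and 1.33, with about 0.2 N m: turned past 0.65 it clicks over and goes the rest of the way; let go before that, it springs back

How it is judged:
By the outcome, as a careful person would: the job done as asked, in the order asked, and still so for the second after the job is handed in, with the robot touching nothing.
Of set_0, set_1, set_2, set_3, set_4 only 2 to 4 are there at a start; the rules pass over those that are not, and their reading is None.
At some moment in a run one of spare_0, spare_1, spare_2, spare_3, spare_4 may be knocked a few centimetres aside while the robot is not near it.
It also fails if it takes over 210 s, if anything falls off the work surface, if the arm or the gripper's body presses on something with over 40 N, if the wrist force passes 120 N, or if a joint passes its speed limit or range.

ROBOT

A 6-joint arm with a two-finger parallel gripper is mounted at the origin on a cart in front of the work surface, level with it; the furniture and walls round the work are solid. World frame = base frame: x ahead of the robot, y to its left, z up, the work surface at z = 0. Lengths are in m, angles in rad, forces in N, time in s.
With the tool pointing down it reaches from about 0.4 to 0.825 m from the base axis. Payload 7 kg.
Tool frame: the origin (TCP) lies at the very end of the fingers, on their centre line; the grasp point (between the pads) lies 19 mm behind it; z points along the fingers, y is the line along which they close (so a half turn about z gives the same grasp; the last joint's range is limited). The gripper opens to 88 mm and grips with 3 to 60 N. Pads are 19 mm wide; open, the fingers measure 130 mm over their backs; the gripper's body (78 mm by 193 mm) begins 47 mm behind the grasp point.
Start: joints at [0.288, 0.359, 0.012, 0, -1.224, -0.288], TCP at [0.675, -0, 0.192] pointing down, gripper open.
Joint ranges: [-3.07, 3.07], [-1.43, 2.12], [-1.02, 1.25], [-3.03, 1.67], [-3.05, -0], [-3.03, 3.03]. Speed limits (rad/s): [2.39, 2.39, 3.01, 3.14, 3.14, 3.14].

INTERFACE

Orientations are given as a unit quaternion [w, x, y, z].
In Python, from rig import bot gives the robot as it stands.
- The arm moves only by the tool drive_tool, never from a script. Its argument "commands" is text: rows parted by semicolons, each of 6 numbers parted by spaces: the shift along the tool's x, y, z in m, then the turn, a rotation vector about the tool's x, y, z in rad. A call has 1 to 8 rows; each row is the pose to reach, as a shift and turn from the pose commanded when the call began, along the tool's axes at that moment; what a row does not reach only later rows make up. A row lasts 1/12 s, in which the tool goes at most 41.7 mm and 7.16 degrees, less where a joint would pass 70% of its speed; a pose out of reach is approached as far as the arm can. A call with a gripper value outside its range is refused whole. "fingers" is the opening, from -1 (shut) to 1 (fully open), set as the call begins (left out, the last holds). The fingers move at their own pace and stop on an object; "force" is the grip in N (left out, the last holds). Time passes only in rows, so rows that repeat a pose let the fingers close. It gives the time, the measured TCP pose, the force, the opening and the grip force at its end, in the units of the state.
- bot.get_state(): the state, without advancing time (a new reading comes with each control period).
- bot.read_camera(name): name is "scene" or "side" or "wrist"; returns a dict with "color" (384x512x3 uint8, red, green, blue), "vertical_fov" (degrees; the focal length in pixels is half the picture's height over the tangent of half this angle, whatever the lens; pixels are square), "cx", "cy" (the principal point, pixels), "world_from_camera" (4x4, takes a point from camera to world coordinates). Camera axes: x right, y down, z forward; pixel columns grow to the right and rows downward; lengths in m; the calibration is good to about 2 mm. The wrist camera is an equidistant fisheye: a pixel r from the principal point sees the ray r / f radians off the axis. A picture is of the moment at which its call begins. There is no depth.
- bot.hand_in(): hands the job in; it is judged then, once.
Trained networks look in a picture, given as the dict that the camera call returned (one of the last four; its "shot" number tells which), for a name from the list of things; names that differ only in an ending like _2 or _b are one class to them, and where a whole thing is asked for, a point or a joint stands for the part that bears it (a point fixed in the world has none). Each returns a list of dicts, best first, with "p" (0 to 1); they miss things now and then, are a little off and sometimes report something else, mostly with a low value. They report only what shows in the picture. A call takes as long as a camera call.
- bot.look_for(label, picture): "at" ([row, column] in pixels, amid what is visible of it).
- bot.silhouettes(label, picture): "pixels" (384x512 bool, what is visible of it) and "at" ([row, column] in pixels, amid what is visible of it).
- bot.landmark_of(label, picture): "at" ([row, column] in pixels: a listed point, or the origin of a listed thing).
The state is a dict: "time": time; "q": joint angles; "dq": joint speeds; "effort": joint torques, N m; "ee_pos": TCP position; "ee_rot": TCP orientation; "ft_force": force on the tool from outside, world axes, zero at the start; "ft_torque": the same for the moment, N m; "finger_gap": finger opening in m; "grip_force": force on a finger pad.
Only numpy, scipy, OpenCV 4.12 (cv2) and the standard library are available. Lean on these libraries where they do the work, as an engineer would, in place of code of your own. Each camera call takes 0.05 s, during which the arm holds its last target. There are 200 camera calls.

## Working session

There is one attempt and no reset: what is moved stays moved. The work goes in short steps, Python scripts to look and compute and a tool call to move; the robot and the scene stay as the last step left them, time stands still between calls to the robot, and variables do not carry over. Pictures are saved under pics/ and viewed, at most 14 in all, crops included, and the job is handed in when it is done.

Besides the shell and the picture viewer there is one more tool, called after "Request:" as name(argument=value, ...) on one line, values as JSON. drive_tool: Moves the arm, as the interface text tells. Its arguments: {"type":"object","properties":{"commands":{"type":"string"},"fingers":{"type":"number"},"force":{"type":"number"}},"required":["commands"]}

```bash
mkdir -p pics; cat > h.py <<'E'
import numpy as np, cv2
from rig import bot
def ray(p,at):
    f=192/np.tan(np.radians(p["vertical_fov"])/2); v=(at[0]-p["cy"]); u=(at[1]-p["cx"])
    if p.get("_w"):
        r=np.hypot(u,v); t=r/f; d=np.array([np.sin(t)*u/max(r,1e-9),np.sin(t)*v/max(r,1e-9),np.cos(t)])
    else: d=np.array([u/f,v/f,1.])
    T=np.array(p["world_from_camera"]); return T[:3,3],T[:3,:3]@d
def onz(p,at,z):
    o,d=ray(p,at); return o+d*(z-o[2])/d[2]
def cam(n):
    p=bot.read_camera(n)
    if n=="wrist": W.add(p["shot"])
    return p
W=set()
def at(p,lab,z,n,fn="landmark_of",w=False,pm=.3):
    r=[]
    for d in getattr(bot,fn)(lab,p):
        if d["p"]<pm: continue
        q=dict(p); q["_w"]=w
        x=onz(q,d["at"],z); r.append((round(float(d["p"]),2),*[round(float(c),4) for c in x[:2]]))
    return r
def save(p,n): cv2.imwrite("pics/"+n+".png",cv2.cvtColor(p["color"],cv2.COLOR_RGB2BGR))
E
python3 - <<'E'
from h import *
for c in ["scene","side","wrist"]:
    p=cam(c); save(p,c+"0"); w=c=="wrist"
    print(c,p["vertical_fov"],p["cx"],p["cy"],np.round(p["world_from_camera"],3).tolist())
    for l,z in [("pocket_0",.008),("set_0_mid",.039),("spare_0_mid",.031),("small_weight_mid",.032),("bung",0),("tape_roll",0),("knob_grip",.05)]:
        print(l,at(p,l,z,0,w=w))
print(bot.get_state())
E
```

```text
scene 55.02249689516988 253.00726153817826 189.38356361011645 [[0.694, -0.526, 0.492, 0.105], [-0.72, -0.515, 0.464, -0.394], [0.01, -0.676, -0.736, 0.759], [0.0, 0.0, 0.0, 1.0]]
pocket_0 [(0.97, 0.4765, -0.2299), (0.94, 0.4895, -0.0705), (0.93, 0.5539, -0.2262), (0.86, 0.5574, -0.1481), (0.85, 0.4823, -0.1583), (0.65, 0.5581, -0.0717)]
set_0_mid []
spare_0_mid [(0.72, 0.6616, 0.1983), (0.72, 0.613, 0.1303)]
small_weight_mid [(0.71, 0.4801, -0.234)]
bung [(0.58, 0.4622, 0.139)]
tape_roll [(0.7, 0.4321, 0.2265)]
knob_grip [(0.88, 0.5331, -0.3099)]
side 49.56826734830598 255.06841132656334 193.05342705985126 [[-0.871, -0.287, 0.399, 0.177], [-0.49, 0.54, -0.684, 0.646], [-0.019, -0.791, -0.611, 0.636], [0.0, 0.0, 0.0, 1.0]]
pocket_0 [(0.77, 0.4809, -0.2221), (0.75, 0.477, -0.072), (0.75, 0.5591, -0.1591), (0.68, 0.568, -0.2425), (0.67, 0.4806, -0.1476), (0.58, 0.565, -0.0812)]
set_0_mid []
spare_0_mid [(0.66, 0.6509, 0.214)]
small_weight_mid [(0.65, 0.4621, -0.2167)]
bung []
tape_roll [(0.98, 0.4274, 0.2241), (0.32, 0.4993, -0.2065)]
knob_grip [(0.73, 0.5371, -0.3548)]
wrist 65.7064698
[... 429 characters left out ...]
rip []
{'time': 1.2, 'q': array([ 2.88102147e-01,  3.58599176e-01,  1.19230491e-02,  2.84164901e-06,
       -1.22410445e+00, -2.88072030e-01]), 'dq': array([ 0.00075153, -0.00168726,  0.00033967, -0.00022711,  0.00070747,
       -0.00028043]), 'effort': array([ 2.88605625e-03, -5.82394338e+01,  2.93288898e+01,  7.00223878e+00,
        1.26486630e-02, -6.74885428e-05]), 'ee_pos': array([ 6.74989148e-01, -1.49574164e-05,  1.91672339e-01]), 'ee_rot': array([-6.28228916e-06,  7.07117770e-01, -7.07095792e-01,  4.93059676e-06]), 'ft_force': array([ 0.68771081, -0.14696922, -0.52588427]), 'ft_torque': array([0.00757866, 0.0037329 , 0.00691043]), 'grip_force': 0.0, 'finger_gap': 0.08803117188544217}
```

View pics/scene0.png

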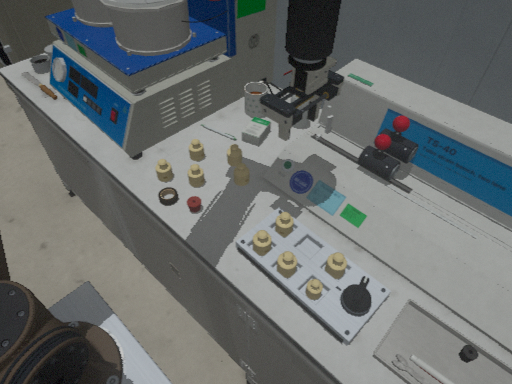

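View pics/side0.png

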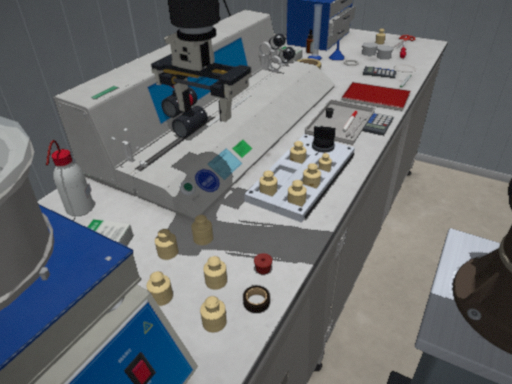

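View pics/wrist0.png

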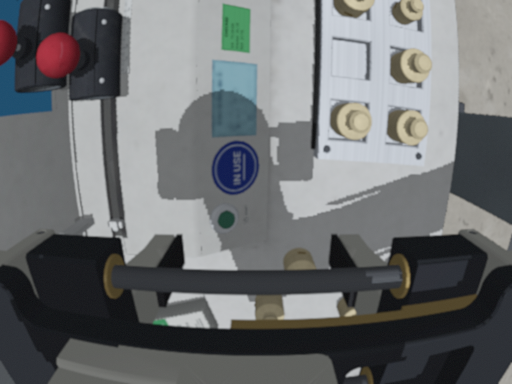

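```bash
python3 - <<'E'
from h import *
for c in ["scene","side"]:
    p=cam(c)
    for l,z in [("set_0_mid",.039),("spare_0_mid",.031),("small_weight_mid",.032),("bung",0)]:
        for fn in ["landmark_of","silhouettes"]: print(c,l,fn,at(p,l,z,0,fn,pm=.05))
E
```

```text
scene set_0_mid landmark_of []
scene set_0_mid silhouettes [(0.47, 0.5037, 0.1914)]
scene spare_0_mid landmark_of [(0.63, 0.6654, 0.209)]
scene spare_0_mid silhouettes [(0.7, 0.4592, 0.1405), (0.52, 0.6528, 0.2061)]
scene small_weight_mid landmark_of [(0.68, 0.4739, -0.229), (0.37, 0.4144, 0.2029)]
scene small_weight_mid silhouettes [(0.54, 0.4713, -0.2327)]
scene bung landmark_of [(0.61, 0.564, -0.2303), (0.51, 0.4641, 0.1615)]
scene bung silhouettes [(0.61, 0.4797, 0.1629)]
side set_0_mid landmark_of []
side set_0_mid silhouettes []
side spare_0_mid landmark_of [(0.75, 0.6575, 0.2023), (0.4, 0.4451, 0.1688)]
side spare_0_mid silhouettes [(0.94, 0.6539, 0.208)]
side small_weight_mid landmark_of [(0.57, 0.4624, -0.2098)]
side small_weight_mid silhouettes [(0.6, 0.4622, -0.2182), (0.33, 0.5281, -0.3475)]
side bung landmark_of [(0.64, 0.4549, 0.1477)]
side bung silhouettes []
```

The four large weights stand in the two far pockets, the near-robot middle pocket and the knob-end outer pocket. The outer middle pocket, about (0.557, -0.15), is empty. The small weight is at about (0.477, -0.23), at scene pixel (col 314, row 290). The five spares are around scene cols 163–241, rows 150–175. The knob is at (col 360, row 292), with its pointer towards +x.

Request:
drive_tool(commands="0.17 0.155 -0.06 0 0 0;0.17 0.155 -0.06 0 0 0;0.17 0.155 -0.06 0 0 0;0.17 0.155 -0.06 0 0 0;0.17 0.155 -0.06 0 0 0;0.17 0.155 -0.06 0 0 0;0.17 0.155 -0.06 0 0 0;0.17 0.155 -0.06 0 0 0")

```text
time: 2.77
ee_pos: [0.5194, -0.1711, 0.253]
ee_rot: [0.001, -0.706, 0.708, -0.001]
ft_force: [0.6, -0.1, 0.0]
finger_gap: 0.0878
grip_force: 0.0
```

```bash
python3 - <<'E'
from h import *
K=[]
for c in ["wrist","scene","side"]:
    p=cam(c); w=c=="wrist"; q=dict(p); q["_w"]=w
    if w: save(p,"wrist1")
    print(c)
    print(" pk",sorted(at(p,"pocket_0",.008,0,w=w),key=lambda t:t[1]))
    d=bot.landmark_of("knob_grip",p)
    print(" knob",[(x["p"],np.round(x["at"],1)) for x in d])
    if d: K.append(ray(q,d[0]["at"]))
    for l,z in [("set_0_mid",.039),("spare_0_mid",.031),("small_weight_mid",.032)]: print(l,at(p,l,z,0,w=w,pm=.15))
A=0;b=0
for o,d in K:
    d=d/np.linalg.norm(d);P=np.eye(3)-np.outer(d,d);A=A+P;b=b+P@o
x=np.linalg.solve(A,b);print("knob",x,[np.linalg.norm(np.cross(x-o,d/np.linalg.norm(d))) for o,d in K])
E
```

```text
wrist
 pk [(0.88, 0.4794, -0.1481), (0.94, 0.4797, -0.2319), (0.82, 0.4832, -0.0697), (0.96, 0.5527, -0.2315), (0.91, 0.5556, -0.0665), (0.66, 0.5597, -0.1521)]
 knob [(0.73, array([ 62.7, 261.3]))]
set_0_mid []
spare_0_mid [(0.41, 0.5573, -0.2307), (0.32, 0.5666, -0.0712)]
small_weight_mid [(0.91, 0.482, -0.2283)]
scene
 pk [(0.75, 0.4769, -0.2245), (0.81, 0.4841, -0.1541), (0.87, 0.4844, -0.0699), (0.66, 0.5474, -0.2329), (0.79, 0.5547, -0.1444), (0.76, 0.5554, -0.073)]
 knob [(0.67, array([289.4, 361.7]))]
set_0_mid [(0.54, 0.4415, 0.1183), (0.39, 0.463, -0.0871)]
spare_0_mid [(0.78, 0.653, 0.2046), (0.55, 0.5377, -0.3035)]
small_weight_mid [(0.84, 0.4805, -0.2351), (0.64, 0.5593, -0.2301)]
side
 pk [(0.81, 0.4754, -0.0678), (0.7, 0.4754, -0.2212), (0.86, 0.4764, -0.1518), (0.93, 0.5515, -0.1554), (0.76, 0.5598, -0.2332), (0.68, 0.5637, -0.0852)]
 knob [(0.86, array([131.1, 320.6]))]
set_0_mid []
spare_0_mid [(0.81, 0.6528, 0.2065)]
small_weight_mid [(0.6, 0.4601, -0.2277), (0.52, 0.5608, -0.0869), (0.39, 0.6022, 0.1366)]
knob [ 0.51785927 -0.30946194  0.07413644] [np.float64(0.005243764221555762), np.float64(0.0014585630318231673), np.float64(0.00449271257913012)]
```

View pics/wrist1.png

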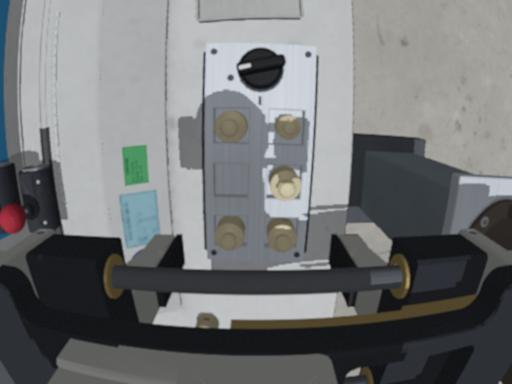

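The wrist view confirms the empty outer middle pocket at (col 231, row 180) and the small weight at (col 288, row 126). The knob is at (col 262, row 67), its pointer towards +X with about 10–13° of yaw. Now I'll go above the knob.

Request:
drive_tool(commands="0.14 0.005 0.10 0 0 1.34;0.14 0.005 0.10 0 0 1.34;0.14 0.005 0.10 0 0 1.34;0.14 0.005 0.10 0 0 1.34;0.14 0.005 0.10 0 0 1.34;0.14 0.005 0.10 0 0 1.34;0.14 0.005 0.10 0 0 1.34;0.14 0.005 0.10 0 0 1.34", fingers=0.1)

```text
time: 4.33
ee_pos: [0.5147, -0.3106, 0.1512]
ee_rot: [-0.0, -0.278, 0.961, 0.0]
ft_force: [0.0, 0.4, 0.8]
finger_gap: 0.0485
grip_force: 0.0
```

Request:
drive_tool(commands="0 0 0 0 0 0.34;0 0 0 0 0 0.34;0 0 0 0 0 0.34;0 0 0 0 0 0.34")

```text
time: 4.67
ee_pos: [0.515, -0.3101, 0.1517]
ee_rot: [0.0, -0.113, 0.994, 0.0]
ft_force: [0.4, 0.7, 0.4]
finger_gap: 0.0485
grip_force: 0.0
```

```bash
python3 - <<'E'
from h import *
from scipy.spatial.transform import Rotation as R
s=bot.get_state(); r=R.from_quat(np.roll(s["ee_rot"],-1)).as_matrix()
print(s["ee_pos"],np.degrees(np.arctan2(r[1,1],r[0,1])),s["q"])
p=cam("wrist"); save(p,"wrist2")
for z in (.07,.075): print(at(p,"knob_grip",z,0,w=True))
E
```

```text
[ 0.51497421 -0.31009566  0.15166131] 102.98272094530317 [-2.17274958e-01  2.66967600e-01 -2.14009551e-01 -2.14607090e-05
 -1.08980150e+00 -1.12692021e+00]
[(0.73, 0.516, -0.3097), (0.43, 0.4731, -0.1809)]
[(0.73, 0.5146, -0.31), (0.43, 0.4725, -0.1836)]
```

View pics/wrist2.png

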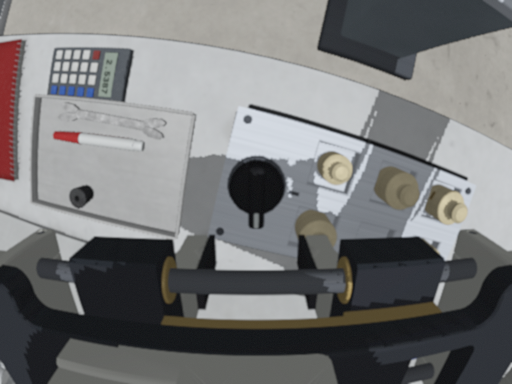

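The bar lines up with the fingers, at col 256 and centred at (0.515, -0.310). I'll descend and grip.

Request:
drive_tool(commands="0 0 0.03 0 0 0;0 0 0.06 0 0 0;0 0 0.08 0 0 0;0 0 0.09 0 0 0;0 0 0.09 0 0 0;0 0 0.09 0 0 0")

```text
time: 5.32
ee_pos: [0.5153, -0.3103, 0.062]
ee_rot: [-0.0, -0.116, 0.993, -0.0]
ft_force: [0.5, -0.2, 0.7]
finger_gap: 0.0484
grip_force: 0.0
```

Request:
drive_tool(commands="0 0 0 0 0 0;0 0 0 0 0 0;0 0 0 0 0 0;0 0 0 0 0 0;0 0 0 0 0 0;0 0 0 0 0 0", fingers=-1, force=30)

```text
time: 5.82
ee_pos: [0.5151, -0.31, 0.062]
ee_rot: [0.0, -0.115, 0.993, -0.0]
ft_force: [-0.2, 0.4, 0.1]
finger_gap: 0.0135
grip_force: 0.0
```

Request:
drive_tool(commands="0 0 0 0 0 0;0 0 0 0 0 0;0 0 0 0 0 0;0 0 0 0 0 0")

```text
time: 6.15
ee_pos: [0.515, -0.31, 0.0616]
ee_rot: [-0.0, -0.115, 0.993, 0.0]
ft_force: [-0.8, -0.1, -0.9]
finger_gap: 0.0003
grip_force: 0.0
```

```bash
python3 - <<'E'
from h import *
save(cam("side"),"side1"); 
import cv2
a=cv2.imread("pics/side1.png")[60:220,220:420]; cv2.imwrite("pics/side1c.png",cv2.resize(a,None,fx=3,fy=3))
E
```

```text
(no output)
```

View pics/side1c.png

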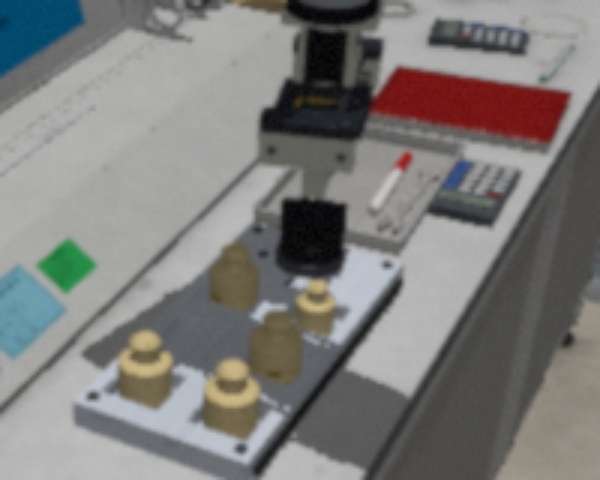

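The fingers shut above the bar, so the knob is lower than I triangulated. I'll recompute its xy at grip z≈0.048 from the earlier pixels.

Request:
drive_tool(commands="0 0 -0.04 0 0 0;0 0 -0.04 0 0 0;0 0 -0.04 0 0 0;0 0 -0.04 0 0 0", fingers=0.1)

```text
time: 6.53
ee_pos: [0.5152, -0.31, 0.102]
ee_rot: [0.001, -0.115, 0.993, -0.0]
ft_force: [-0.3, -0.2, -0.4]
finger_gap: 0.0217
grip_force: 0.0
```

```bash
python3 - <<'E'
from h import *
p=cam("wrist"); g=cv2.cvtColor(p["color"],cv2.COLOR_RGB2GRAY); save(p,"wrist3")
q=dict(p);q["_w"]=True
for z in (.044,.048,.052): print(z,at(p,"knob_grip",z,0,w=True))
m=bot.silhouettes("knob_grip",p)
for d in m[:1]:
    ys,xs=np.nonzero(d["pixels"]); print(d["p"],xs.min(),xs.max(),ys.min(),ys.max())
    print(onz(q,[(ys.min()+ys.max())/2,(xs.min()+xs.max())/2],.028))
T=np.array(p["world_from_camera"]);print(T[:3,3],bot.get_state()["ee_pos"])
s=cam("scene"); print([at(s,"knob_grip",z,0) for z in (.044,.048)])
E
```

```text
0.044 [(0.62, 0.5242, -0.3089)]
0.048 [(0.62, 0.5228, -0.3092)]
0.052 [(0.62, 0.5214, -0.3095)]
0.63 224 289 168 252
[ 0.52681804 -0.30533562  0.028     ]
[ 0.43807229 -0.32650034  0.2953908 ] [ 0.51455952 -0.30989522  0.10097661]
[[(0.96, 0.5368, -0.3027)], [(0.96, 0.5344, -0.3032)]]
```

View pics/wrist3.png

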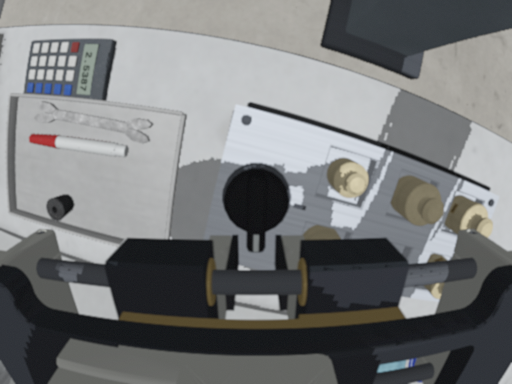

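Request:
drive_tool(commands="-0.006 0 0.02 0 0 0;-0.006 0 0.05 0 0 0;-0.006 0 0.06 0 0 0;-0.006 0 0.066 0 0 0;-0.006 0 0.066 0 0 0;-0.006 0 0.066 0 0 0")

```text
time: 7.43
ee_pos: [0.5212, -0.3089, 0.0363]
ee_rot: [0.0, -0.115, 0.993, -0.0]
ft_force: [0.1, -0.4, 0.0]
finger_gap: 0.0481
grip_force: 0.0
```

Request:
drive_tool(commands="0 0 0 0 0 0;0 0 0 0 0 0;0 0 0 0 0 0;0 0 0 0 0 0;0 0 0 0 0 0;0 0 0 0 0 0;0 0 0 0 0 0;0 0 0 0 0 0", fingers=-1, force=25)

```text
time: 8.1
ee_pos: [0.5211, -0.3089, 0.036]
ee_rot: [0.0, -0.115, 0.993, -0.0]
ft_force: [-0.8, -2.5, 2.5]
finger_gap: 0.0152
grip_force: 24.9
```

Gripped at 15 mm. Now I'll turn it anticlockwise.

Request:
drive_tool(commands="0 0 0 0 0 -0.12;0 0 0 0 0 -0.24;0 0 0 0 0 -0.36;0 0 0 0 0 -0.48;0 0 0 0 0 -0.6;0 0 0 0 0 -0.72;0 0 0 0 0 -0.84;0 0 0 0 0 -0.84")

```text
time: 8.77
ee_pos: [0.5174, -0.3047, 0.0359]
ee_rot: [-0.001, -0.513, 0.858, 0.004]
ft_force: [-9.8, 22.5, 18.8]
finger_gap: 0.0146
grip_force: 25.0
```

Request:
drive_tool(commands="0 0 0 0 0 -0.12;0 0 0 0 0 -0.24;0 0 0 0 0 -0.36;0 0 0 0 0 -0.46;0 0 0 0 0 -0.46")

```text
time: 9.18
ee_pos: [0.5143, -0.3043, 0.0357]
ee_rot: [-0.002, -0.695, 0.719, 0.006]
ft_force: [-17.7, 22.9, 27.5]
finger_gap: 0.0146
grip_force: 25.0
```

Request:
drive_tool(commands="0 0 0 0 0 0;0 0 0 0 0 0;0 0 0 0 0 0;0 0 0 0 0 0;0 0 0 0 0 0", fingers=0.1)

```text
time: 9.6
ee_pos: [0.5213, -0.3088, 0.0357]
ee_rot: [0.0, -0.693, 0.721, -0.0]
ft_force: [1.1, 0.7, -0.5]
finger_gap: 0.0424
grip_force: 0.0
```

The knob turned. I'll lift, move over the small weight with the diagonal yaw, and look.

Request:
drive_tool(commands="0 0 -0.04 0 0 0;0 0 -0.08 0 0 0;-0.03 0.02 -0.12 0 0 -0.12;-0.077 0.046 -0.13 0 0 -0.36;-0.077 0.046 -0.13 0 0 -0.5;-0.077 0.046 -0.13 0 0 -0.7;-0.077 0.046 -0.13 0 0 -0.83;-0.077 0.046 -0.13 0 0 -0.83", fingers=0.3)

```text
time: 10.27
ee_pos: [0.4784, -0.2295, 0.1665]
ee_rot: [-0.0, 0.909, -0.416, 0.001]
ft_force: [0.1, -0.1, -0.5]
finger_gap: 0.0573
grip_force: 0.0
```

Request:
drive_tool(commands="0 0 0 0 0 -0.1;0 0 0 0 0 -0.1;0 0 0 0 0 -0.1")

```text
time: 10.52
ee_pos: [0.4781, -0.2299, 0.1657]
ee_rot: [-0.0, 0.927, -0.375, 0.0]
ft_force: [0.5, -1.0, 0.2]
finger_gap: 0.057
grip_force: 0.0
```

```bash
cat >> h.py <<'E'
from scipy.spatial.transform import Rotation as R
def pose():
    s=bot.get_state(); r=R.from_quat(np.roll(s["ee_rot"],-1)).as_matrix()
    return s["ee_pos"],r
def togo(x,y,z,yaw=None):
    e,r=pose(); yw=np.degrees(np.arctan2(r[1,1],r[0,1])); t=r.T@(np.array([x,y,z])-e)
    dy=0 if yaw is None else (yaw-yw+180)%360-180
    print("togo",np.round(t,4),"rz",round(-np.radians(dy),3),"yaw",round(yw,1),"e",np.round(e,4))
E
python3 - <<'E'
from h import *
p=cam("wrist"); save(p,"wrist4")
print("small",at(p,"small_weight_mid",.032,0,w=True), at(p,"small_weight_mid",.032,0,"silhouettes",w=True))
print(sorted(at(p,"pocket_0",.008,0,w=True),key=lambda t:t[1]), at(p,"knob_grip",.046,0,w=True))
togo(.478,-.230,.028,225); print(bot.get_state()["q"])
E
```

```text
small [(0.84, 0.476, -0.2263)] [(0.98, 0.4772, -0.2255), (0.35, 0.4977, -0.0897)]
[(0.96, 0.4763, -0.1495), (0.58, 0.4794, -0.2278), (0.59, 0.4821, -0.0641), (0.79, 0.5565, -0.151), (0.87, 0.5596, -0.0723)] [(0.57, 0.5121, -0.3136)]
togo [ 1.000e-04 -0.000e+00  1.376e-01] rz 0.018 yaw -134.0 e [ 0.4779 -0.2299  0.1656]
[-7.83998189e-02  1.40599161e-01 -3.43967208e-01 -2.12548655e-05
 -1.08637866e+00  8.81720906e-01]
```

View pics/wrist4.png

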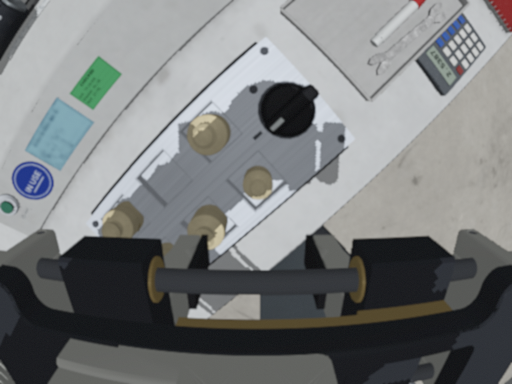

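The knob shows released: its pointer at (col 272, row 128) lines up with the dash at (257, 135). The small weight is under the gripper. I'll descend and grip it.

Request:
drive_tool(commands="0 0 0.04 0 0 0;0 0 0.08 0 0 0;0 0 0.11 0 0 0;0 0 0.13 0 0 0;-0.001 -0.001 0.137 0 0 0;-0.001 -0.001 0.137 0 0 0;-0.001 -0.001 0.137 0 0 0")

```text
time: 11.35
ee_pos: [0.4786, -0.2286, 0.0293]
ee_rot: [0.0, 0.928, -0.374, 0.0]
ft_force: [-0.0, -0.5, 0.8]
finger_gap: 0.0564
grip_force: 0.0
```

Request:
drive_tool(commands="0 0 0 0 0 0;0 0 0 0 0 0;0 0 0 0 0 0;0 0 0 0 0 0;0 0 0 0 0 0;0 0 0 0 0 0;0 0 0 0 0 0;0 0 0 0 0 0", fingers=-1, force=25)

```text
time: 12.02
ee_pos: [0.4779, -0.2284, 0.0287]
ee_rot: [-0.0, 0.928, -0.374, 0.0]
ft_force: [0.7, -0.5, -0.3]
finger_gap: 0.0092
grip_force: 0.0
```

Request:
drive_tool(commands="0 0 -0.02 0 0 0;0 0 -0.04 0 0 0;0 0 -0.07 0 0 0;0 0 -0.1 0 0 0;0 0 -0.1 0 0 0;0 0 -0.1 0 0 0")

```text
time: 12.52
ee_pos: [0.4792, -0.2286, 0.1305]
ee_rot: [-0.001, 0.928, -0.374, 0.002]
ft_force: [-1.2, 0.5, -0.5]
finger_gap: 0.0005
grip_force: 0.0
```

```bash
python3 - <<'E'
from h import *
p=cam("wrist"); q=cam("side"); s=cam("scene")
a=cv2.resize(p["color"][80:300,100:400],(560,411)); b=cv2.resize(q["color"][110:220,230:370],(400,314)); c=cv2.resize(s["color"][200:330,220:400],(400,289))
im=np.zeros((720,1000,3),np.uint8); im[:411,:560]=a; im[:314,560:960]=b; im[411:700,:400]=c
cv2.imwrite("pics/m5.png",cv2.cvtColor(cv2.resize(im,(800,576)),cv2.COLOR_RGB2BGR))
print(at(p,"small_weight_mid",.032,0,w=True,pm=.1), at(p,"small_weight_mid",.032,0,"silhouettes",w=True,pm=.1))
print(at(s,"small_weight_mid",.032,0,pm=.1),at(q,"small_weight_mid",.032,0,pm=.1))
E
```

```text
[(0.64, 0.4777, -0.2259), (0.34, 0.5552, -0.2266)] [(0.67, 0.4764, -0.2291)]
[(0.64, 0.4746, -0.0718), (0.63, 0.4781, -0.2334)] [(0.73, 0.4601, -0.2261), (0.49, 0.5425, -0.1259), (0.22, 0.541, -0.0432)]
```

View pics/m5.png

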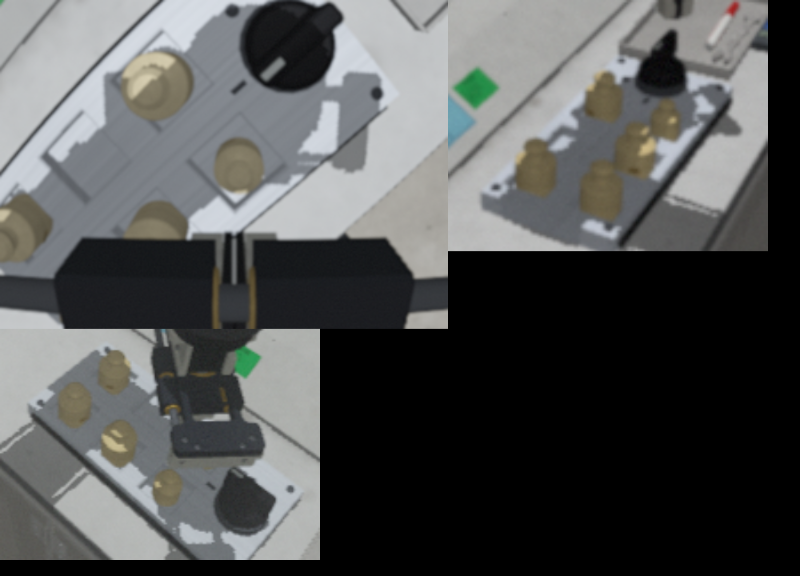

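The small weight still stands in its pocket and the fingers closed on nothing. I'll check where the TCP projects in each picture.

```bash
python3 - <<'E'
from h import *
e,r=pose(); print(e)
ims=[]
for n in ["scene","side"]:
    p=cam(n); im=p["color"].copy(); T=np.linalg.inv(p["world_from_camera"]); f=192/np.tan(np.radians(p["vertical_fov"])/2)
    for P,c in [(e,(255,0,0)),([e[0],e[1],.028],(0,255,0)),([e[0],e[1],.008],(0,0,255)),([.557,-.151,.008],(255,0,255)),(e-r[:,2]*.066,(255,255,0))]:
        v=T[:3,:3]@np.array(P)+T[:3,3]; u=(int(p["cx"]+f*v[0]/v[2]),int(p["cy"]+f*v[1]/v[2])); cv2.circle(im,u,1,c,-1); print(n,u)
    o=(200,180) if n=="scene" else (250,50)
    ims.append(cv2.resize(im[o[1]:o[1]+150,o[0]:o[0]+150],(400,400)))
cv2.imwrite("pics/m6.png",cv2.cvtColor(np.hstack(ims),cv2.COLOR_RGB2BGR))
E
```

```text
[ 0.47739102 -0.22837242  0.12773021]
scene (320, 263)
scene (313, 288)
scene (312, 292)
scene (307, 249)
scene (325, 244)
side (326, 129)
side (323, 163)
side (322, 169)
side (282, 176)
side (329, 105)
```

View pics/m6.png

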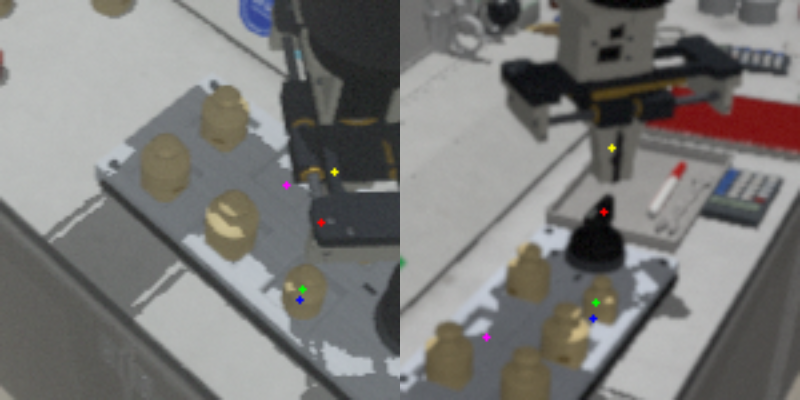

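In the side view the fingertips end about 11 px above the projected TCP. The real tips are therefore roughly 25–30 mm higher than reported, which also fits the knob triangulation. I'll open, descend further in small steps, and find the plate by force.

Request:
drive_tool(commands="0 0 0 0 0 0;0 0 0 0 0 0;0 0 0.03 0 0 0;0 0 0.06 0 0 0;0 0 0.09 0 0 0;0 0 0.11 0 0 0;0 0 0.12 0 0 0;0 0 0.12 0 0 0", fingers=0.3)

```text
time: 13.63
ee_pos: [0.4763, -0.2283, 0.0066]
ee_rot: [0.001, 0.928, -0.374, -0.002]
ft_force: [-0.0, -0.5, 0.0]
finger_gap: 0.0483
grip_force: 0.0
```

Request:
drive_tool(commands="0 0 0.002 0 0 0;0 0 0.005 0 0 0;0 0 0.005 0 0 0;0 0 0.005 0 0 0")

```text
time: 13.97
ee_pos: [0.4786, -0.2285, 0.0046]
ee_rot: [-0.0, 0.928, -0.374, 0.001]
ft_force: [0.2, -0.5, -0.6]
finger_gap: 0.0569
grip_force: 0.0
```

Request:
drive_tool(commands="0 0 0.0015 0 0 0;0 0 0.003 0 0 0;0 0 0.003 0 0 0;0 0 0.003 0 0 0")

```text
time: 14.3
ee_pos: [0.4779, -0.2285, 0.0007]
ee_rot: [-0.0, 0.928, -0.374, 0.0]
ft_force: [-0.2, -0.0, -0.5]
finger_gap: 0.057
grip_force: 0.0
```

Request:
drive_tool(commands="0 0 0.001 0 0 0;0 0 0.002 0 0 0;0 0 0.002 0 0 0;0 0 0.002 0 0 0")

```text
time: 14.63
ee_pos: [0.4778, -0.2284, -0.0015]
ee_rot: [0.0, 0.928, -0.374, -0.0]
ft_force: [0.7, -0.2, -0.3]
finger_gap: 0.0566
grip_force: 0.0
```

Request:
drive_tool(commands="0 0 0.001 0 0 0;0 0 0.002 0 0 0;0 0 0.002 0 0 0;0 0 0.002 0 0 0")

```text
time: 14.97
ee_pos: [0.4778, -0.2285, -0.0034]
ee_rot: [0.0, 0.928, -0.374, -0.0]
ft_force: [0.2, -0.7, -0.5]
finger_gap: 0.0571
grip_force: 0.0
```

Request:
drive_tool(commands="0 0 0.001 0 0 0;0 0 0.002 0 0 0;0 0 0.002 0 0 0")

```text
time: 15.22
ee_pos: [0.4778, -0.2284, -0.0055]
ee_rot: [0.0, 0.928, -0.374, -0.0]
ft_force: [-0.4, -0.7, -0.1]
finger_gap: 0.057
grip_force: 0.0
```

Request:
drive_tool(commands="0 0 0.001 0 0 0;0 0 0.002 0 0 0;0 0 0.002 0 0 0")

```text
time: 15.47
ee_pos: [0.4778, -0.2284, -0.0076]
ee_rot: [0.0, 0.928, -0.374, -0.0]
ft_force: [-0.0, -0.2, -0.1]
finger_gap: 0.057
grip_force: 0.0
```

Request:
drive_tool(commands="0 0 0.001 0 0 0;0 0 0.002 0 0 0;0 0 0.002 0 0 0")

```text
time: 15.72
ee_pos: [0.4778, -0.2284, -0.0096]
ee_rot: [0.0, 0.928, -0.374, -0.0]
ft_force: [1.6, 0.1, 0.7]
finger_gap: 0.0568
grip_force: 0.0
```

Request:
drive_tool(commands="0 0 0.001 0 0 0;0 0 0.002 0 0 0;0 0 0.002 0 0 0")

```text
time: 15.97
ee_pos: [0.478, -0.2285, -0.0106]
ee_rot: [0.0, 0.928, -0.373, 0.0]
ft_force: [-2.4, 2.1, 8.2]
finger_gap: 0.0569
grip_force: 4.1
```

```bash
python3 - <<'E'
from h import *
p=cam("side"); a=p["color"][100:200,270:390]
b=cam("scene")["color"][230:330,260:380]
cv2.imwrite("pics/m7.png",cv2.cvtColor(cv2.resize(np.hstack([a,b]),None,fx=3.3,fy=3.3),cv2.COLOR_RGB2BGR))
E
```

```text
(no output)
```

View pics/m7.png

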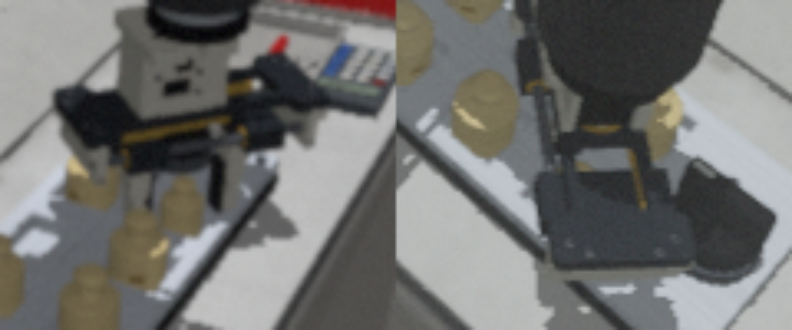

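Contact with the plate came at reported z = -0.0106, so real tip z ≈ reported + 0.034. I'll rise a little and grip.

Request:
drive_tool(commands="0 0 -0.004 0 0 0;0 0 -0.004 0 0 0;0 0 -0.004 0 0 0")

```text
time: 16.32
ee_pos: [0.4781, -0.2285, -0.0072]
ee_rot: [-0.0, 0.928, -0.374, 0.0]
ft_force: [0.0, 0.5, -0.5]
finger_gap: 0.0566
grip_force: 0.0
```

Request:
drive_tool(commands="0 0 0 0 0 0;0 0 0 0 0 0;0 0 0 0 0 0;0 0 0 0 0 0;0 0 0 0 0 0;0 0 0 0 0 0;0 0 0 0 0 0", fingers=-1, force=25)

```text
time: 16.9
ee_pos: [0.4777, -0.2284, -0.0075]
ee_rot: [0.0, 0.928, -0.374, -0.0]
ft_force: [-0.2, -0.8, -1.6]
finger_gap: 0.0325
grip_force: 25.0
```

Request:
drive_tool(commands="0 0 -0.015 0 0 0;0 0 -0.035 0 0 0;0 0 -0.06 0 0 0;0 0 -0.09 0 0 0;0 0 -0.1 0 0 0;0 0 -0.1 0 0 0")

```text
time: 17.4
ee_pos: [0.4799, -0.2287, 0.0955]
ee_rot: [-0.001, 0.928, -0.373, 0.003]
ft_force: [-0.6, 0.1, -2.4]
finger_gap: 0.0324
grip_force: 25.0
```

Request:
drive_tool(commands="-0.021 -0.026 0 0 0 0;-0.042 -0.051 0 0 0 0;-0.063 -0.077 0 0 0 0;-0.084 -0.103 0 0 0 0;-0.105 -0.129 0 0 0 0;-0.126 -0.155 0 0 0 0;-0.148 -0.18 0 0 0 0;-0.167 -0.205 0 0 0 0")

```text
time: 18.07
ee_pos: [0.4982, 0.0366, 0.0911]
ee_rot: [0.001, 0.928, -0.374, -0.001]
ft_force: [1.0, -0.6, -1.9]
finger_gap: 0.0327
grip_force: 25.0
```

Request:
drive_tool(commands="0 0 0.03 0 0 0;0 0 0.06 0 0 0;0 0 0.08 0 0 0;0 0 0.095 0 0 0;0 0 0.104 0 0 0;0 0 0.106 0 0 0;0 0 0.107 0 0 0;0 0 0.107 0 0 0")

```text
time: 18.73
ee_pos: [0.4998, 0.0351, -0.0143]
ee_rot: [-0.0, 0.928, -0.374, 0.0]
ft_force: [-0.8, 1.3, -2.0]
finger_gap: 0.0324
grip_force: 25.0
```

Request:
drive_tool(commands="0 0 0.001 0 0 0;0 0 0.0015 0 0 0;0 0 0.0015 0 0 0")

```text
time: 18.98
ee_pos: [0.5, 0.0352, -0.0154]
ee_rot: [-0.0, 0.928, -0.374, 0.0]
ft_force: [-0.2, -0.0, -1.7]
finger_gap: 0.0326
grip_force: 25.0
```

Request:
drive_tool(commands="0 0 0.0005 0 0 0;0 0 0.001 0 0 0;0 0 0.001 0 0 0")

```text
time: 19.23
ee_pos: [0.5001, 0.0352, -0.0157]
ee_rot: [-0.0, 0.928, -0.373, 0.0]
ft_force: [-3.4, 0.3, 8.9]
finger_gap: 0.0324
grip_force: 25.0
```

Request:
drive_tool(commands="0 0 -0.001 0 0 0;0 0 -0.001 0 0 0;0 0 -0.001 0 0 0;0 0 -0.001 0 0 0;0 0 -0.001 0 0 0", fingers=0.3)

```text
time: 19.65
ee_pos: [0.4997, 0.0351, -0.0159]
ee_rot: [-0.0, 0.928, -0.374, 0.0]
ft_force: [1.0, -0.2, -0.3]
finger_gap: 0.0558
grip_force: 0.0
```

Request:
drive_tool(commands="0 0 -0.03 0 0 0;0 0 -0.07 0 0 0;0 0 -0.11 0 0 0;0 0 -0.15 0 0 0;0 0 -0.17 0 0 0;0 0 -0.17 0 0 0;0 0 -0.17 0 0 0")

```text
time: 20.23
ee_pos: [0.5003, 0.0355, 0.1556]
ee_rot: [-0.001, 0.928, -0.374, 0.001]
ft_force: [-0.4, -0.2, -0.8]
finger_gap: 0.0572
grip_force: 0.0
```

```bash
python3 - <<'E'
from h import *
for n in ["wrist","scene","side"]:
    p=cam(n); w=n=="wrist"
    if n=="wrist": save(p,"wrist5")
    print(n)
    for l,z in [("spare_0_mid",.031),("small_weight_mid",.024),("bung",0.),("tape_roll",0.)]: print(l,at(p,l,z,0,w=w,pm=.2),at(p,l,z,0,"look_for",w=w,pm=.2))
E
```

```text
wrist
spare_0_mid [(0.6, 0.6554, 0.2012)] [(0.89, 0.6516, 0.197)]
small_weight_mid [(0.91, 0.4991, 0.0364), (0.64, 0.5667, -0.073)] [(0.57, 0.5003, 0.0374)]
bung [(0.92, 0.4536, 0.1503)] [(0.66, 0.524, -0.1508), (0.63, 0.4528, 0.1501)]
tape_roll [] [(0.54, 0.4153, 0.221)]
scene
spare_0_mid [(0.5, 0.4872, -0.061)] []
small_weight_mid [(0.74, 0.5015, 0.0412)] [(0.79, 0.499, 0.0295), (0.27, 0.4797, -0.1427)]
bung [(0.7, 0.458, 0.1472), (0.59, 0.4838, -0.2303)] [(0.67, 0.5758, -0.2279), (0.47, 0.4751, 0.1609)]
tape_roll [(0.84, 0.4338, 0.2283), (0.37, 0.4877, 0.3337)] [(0.54, 0.4386, 0.2408), (0.51, 0.5184, -0.2139), (0.25, 0.5727, -0.225)]
side
spare_0_mid [(0.83, 0.6516, 0.2031), (0.34, 0.548, -0.1275), (0.34, 0.4826, -0.167)] [(0.82, 0.6462, 0.2105), (0.32, 0.4527, 0.154)]
small_weight_mid [(0.79, 0.4938, 0.0343), (0.69, 0.5226, 0.2088)] [(0.42, 0.5371, -0.3501)]
bung [(0.83, 0.4572, 0.1508)] [(0.74, 0.4629, 0.1314)]
tape_roll [(0.72, 0.4338, 0.2229), (0.41, 0.6851, 0.1861)] [(0.77, 0.4372, 0.2109)]
```

View pics/wrist5.png

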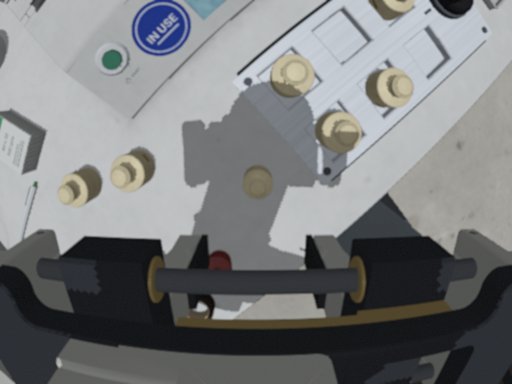

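The small weight stands on the bench at (col 257, row 181). Two spares are at about (131, 171) and (77, 188). The platform ends near col 140.

```bash
python3 - <<'E'
from h import *
p=cam("wrist");p["_w"]=True
for u,v in [(131,171),(77,188)]: print("w",onz(p,[v,u],.025))
print(onz(p,[115,133],.05), "platform end")
s=cam("scene")
for u,v in [(163,171),(195,150),(196,176),(234,156),(241,173)]: print("s",onz(s,[v,u],.031))
togo(.58,.06,.16,180)
E
```

```text
w [0.61237533 0.13157487 0.025     ]
w [0.65517991 0.20437028 0.025     ]
[0.64660415 0.07351627 0.05      ] platform end
s [0.46611547 0.29405699 0.031     ]
s [0.58611504 0.29844798 0.031     ]
s [0.51801973 0.21306466 0.031     ]
s [0.64887632 0.19701721 0.031     ]
s [0.61359597 0.13249425 0.031     ]
togo [ 0.0406 -0.0737 -0.0058] rz 0.805 yaw -133.9 e [0.4997 0.0351 0.1542]
```

Request:
drive_tool(commands="0.014 -0.148 0.04 0 0 1.59;0.014 -0.148 0.04 0 0 1.59;0.014 -0.148 0.04 0 0 1.59;0.014 -0.148 0.04 0 0 1.59;0.014 -0.148 0.04 0 0 1.59;0.014 -0.148 0.04 0 0 1.59;0.014 -0.148 0.04 0 0 1.59;0.014 -0.148 0.04 0 0 1.59", fingers=0.5)

```text
time: 22.35
ee_pos: [0.6123, 0.1322, 0.1135]
ee_rot: [-0.001, -0.633, 0.774, 0.0]
ft_force: [0.1, -0.2, 0.4]
finger_gap: 0.0659
grip_force: 0.0
```

Request:
drive_tool(commands="0 0 0 0 0 0.59;0 0 0 0 0 0.59;0 0 0 0 0 0.59;0 0 0 0 0 0.59;0 0 0 0 0 0.59;0 0 0 0 0 0.59")

```text
time: 22.85
ee_pos: [0.6122, 0.132, 0.114]
ee_rot: [-0.0, -0.381, 0.925, 0.0]
ft_force: [-0.2, 0.4, -0.3]
finger_gap: 0.0656
grip_force: 0.0
```

```bash
python3 - <<'E'
from h import *
p=cam("wrist");save(p,"wrist6")
for f in ("landmark_of","silhouettes"): print(at(p,"spare_0_mid",.031,0,f,w=True,pm=.1),at(p,"small_weight_mid",.031,0,f,w=True,pm=.1))
togo(.6125,.132,-.015,135)
E
```

```text
[(0.61, 0.6532, 0.2036)] [(0.83, 0.501, 0.0386)]
[(0.68, 0.6439, 0.194)] [(0.98, 0.501, 0.0388)]
togo [-1.000e-04 -2.000e-04  1.291e-01] rz 0.003 yaw 135.1 e [0.6123 0.132  0.1141]
```

View pics/wrist6.png

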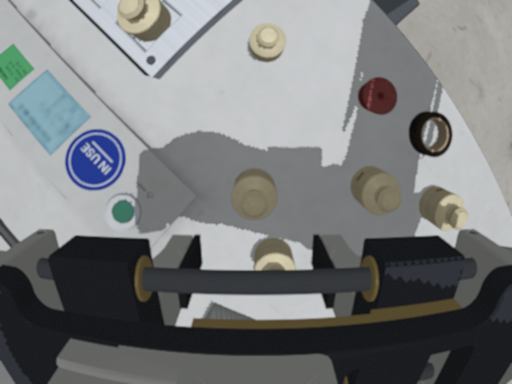

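Spare A is under the gripper, at about (255, 192). Spare C is at about (376, 190), the bung at (378, 95) and the tape at (430, 133). I'll use colour segmentation for the exact centres.

```bash
cat >> h.py <<'E'
def brass(p,exp,z=.028,w=True):
    """brass blob nearest exp (xy), position of its centroid on plane z"""
    h=cv2.cvtColor(p["color"],cv2.COLOR_RGB2HSV); m=((h[...,0]>14)&(h[...,0]<32)&(h[...,1]>60)&(h[...,2]>50)).astype(np.uint8)
    m=cv2.morphologyEx(m,cv2.MORPH_OPEN,np.ones((5,5))); n,l,st,c=cv2.connectedComponentsWithStats(m)
    q=dict(p);q["_w"]=w; r=[]
    for i in range(1,n):
        if st[i,4]<150: continue
        x=onz(q,[c[i][1],c[i][0]],z)[:2]; r.append((np.hypot(*(x-exp)),np.round(x,4),np.round(c[i]),st[i,2:]))
    return sorted(r,key=lambda t:t[0])[:2]
E
python3 - <<'E'
from h import *
p=cam("wrist")
for e in [(.6125,.132),(.518,.213),(.655,.204),(.5,.0355)]: print(brass(p,np.array(e)))
E
```

```text
[(np.float64(0.1666656611134465), array([0.7779, 0.1112]), array([141., 278.]), array([ 18,  46, 477], dtype=int32)), (np.float64(0.16969450000181732), array([0.5882, 0.3   ]), array([371., 278.]), array([ 18,  46, 467], dtype=int32))]
[(np.float64(0.09255736344843607), array([0.4266, 0.2278]), array([441., 137.]), array([ 17,  35, 265], dtype=int32)), (np.float64(0.11178054389558235), array([0.5882, 0.3   ]), array([371., 278.]), array([ 18,  46, 467], dtype=int32))]
[(np.float64(0.1106582076570542), array([0.652 , 0.3146]), array([337., 317.]), array([ 266,   30, 2716], dtype=int32)), (np.float64(0.1168894045553113), array([0.5882, 0.3   ]), array([371., 278.]), array([ 18,  46, 467], dtype=int32))]
[(np.float64(0.20578693005578008), array([0.4266, 0.2278]), array([441., 137.]), array([ 17,  35, 265], dtype=int32)), (np.float64(0.2787864614339492), array([0.5882, 0.3   ]), array([371., 278.]), array([ 18,  46, 467], dtype=int32))]
```

```bash
sed -i 's/m=((h\[...,0\]>14).*astype(np.uint8)/c=p["color"].astype(int); m=((c[...,0]>1.2*c[...,2])\&(c[...,1]>1.08*c[...,2])\&(c[...,0]>60)).astype(np.uint8)/' h.py
python3 - <<'E'
from h import *
p=cam("wrist"); print(p["color"][190,255],p["color"][190,376],p["color"][190,200])
for e in [(.6125,.132),(.518,.213),(.655,.204),(.5,.0355)]: print(brass(p,np.array(e))[0])
E
```

```text
[118 112  92] [124 117  97] [110 111 113]
(np.float64(0.0010994710524223153), array([0.6136, 0.1322]), array([254., 194.]), array([  45,   50, 1780], dtype=int32))
(np.float64(0.006365394155456149), array([0.5219, 0.218 ]), array([376., 191.]), array([  48,   47, 1739], dtype=int32))
(np.float64(0.01222965583535899), array([0.6474, 0.1944]), array([273., 256.]), array([  40,   32, 1036], dtype=int32))
(np.float64(0.0025693297140921487), array([0.5012, 0.0378]), array([268.,  42.]), array([  35,   36, 1012], dtype=int32))
```

Request:
drive_tool(commands="0 0 0.03 0 0 0;0 0 0.06 0 0 0;0 0 0.09 0 0 0;0 0 0.115 0 0 0;0 0 0.125 0 0 0;0 0 0.128 0 0 0;0 0 0.128 0 0 0;0 0 0.128 0 0 0")

```text
time: 23.87
ee_pos: [0.6134, 0.1325, -0.0124]
ee_rot: [0.001, -0.383, 0.924, -0.0]
ft_force: [0.9, -0.3, 0.5]
finger_gap: 0.0654
grip_force: 0.0
```

Request:
drive_tool(commands="0 0 0 0 0 0;0 0 0 0 0 0;0 0 0 0 0 0;0 0 0 0 0 0;0 0 0 0 0 0;0 0 0 0 0 0;0 0 0 0 0 0;0 0 0 0 0 0", fingers=-1, force=40)

```text
time: 24.53
ee_pos: [0.6131, 0.1322, -0.0128]
ee_rot: [0.001, -0.383, 0.924, -0.0]
ft_force: [-0.3, -1.2, 6.4]
finger_gap: 0.0429
grip_force: 40.0
```

Request:
drive_tool(commands="0 0 -0.015 0 0 0;0 0 -0.035 0 0 0;0 0 -0.06 0 0 0;0 0 -0.09 0 0 0;0 0 -0.11 0 0 0;0 0 -0.12 0 0 0;0 0 -0.12 0 0 0;0 0 -0.12 0 0 0")

```text
time: 25.2
ee_pos: [0.6114, 0.132, 0.1051]
ee_rot: [-0.001, -0.383, 0.924, 0.0]
ft_force: [0.0, -0.3, -5.2]
finger_gap: 0.0426
grip_force: 40.0
```

```bash
python3 - <<'E'
from h import *
togo(.557,-.151,.055)
E
```

```text
togo [ 0.2386 -0.1617  0.0501] rz -0.0 yaw 135.0 e [0.6114 0.132  0.1051]
```

Request:
drive_tool(commands="0.02 -0.013 0 0 0 0;0.052 -0.035 0 0 0 0;0.085 -0.058 0 0 0 0;0.12 -0.081 0 0 0 0;0.153 -0.104 0 0 0 0;0.186 -0.126 0 0 0 0;0.217 -0.147 0 0 0 0;0.2385 -0.1615 0 0 0 0")

```text
time: 25.87
ee_pos: [0.5551, -0.1534, 0.1036]
ee_rot: [-0.002, -0.382, 0.924, 0.001]
ft_force: [0.5, 1.2, -4.0]
finger_gap: 0.043
grip_force: 40.0
```

Request:
drive_tool(commands="0 0 0.02 0 0 0;0 0 0.04 0 0 0;0 0 0.06 0 0 0;0 0 0.075 0 0 0;0 0 0.08 0 0 0;0 0 0.08 0 0 0;0 0 0.08 0 0 0")

```text
time: 26.45
ee_pos: [0.5575, -0.1508, 0.0254]
ee_rot: [-0.001, -0.383, 0.924, 0.0]
ft_force: [-0.1, -0.7, -4.0]
finger_gap: 0.043
grip_force: 40.0
```

```bash
python3 - <<'E'
from h import *
togo(.5567,-.151,.014); print(bot.get_state()["ft_force"])
E
```

```text
togo [0.0007 0.0004 0.0114] rz -0.0 yaw 135.0 e [ 0.5575 -0.1508  0.0254]
[-0.13933014 -0.67701595 -3.95359415]
```

Request:
drive_tool(commands="0.0005 0 0.005 0 0 0;0.0005 0 0.010 0 0 0;0.0005 0 0.012 0 0 0;0.0005 0 0.014 0 0 0;0.0005 0 0.016 0 0 0;0.0005 0 0.018 0 0 0")

```text
time: 26.95
ee_pos: [0.5578, -0.1512, 0.0082]
ee_rot: [0.0, -0.383, 0.924, -0.0]
ft_force: [0.1, 0.2, -4.4]
finger_gap: 0.0429
grip_force: 40.0
```

Already below plate level with no contact force, so it's in the pocket. I'll lower further.

Request:
drive_tool(commands="0 0 0.003 0 0 0;0 0 0.006 0 0 0;0 0 0.009 0 0 0;0 0 0.011 0 0 0;0 0 0.012 0 0 0;0 0 0.012 0 0 0")

```text
time: 27.45
ee_pos: [0.5574, -0.1512, -0.0042]
ee_rot: [-0.0, -0.383, 0.924, 0.0]
ft_force: [0.0, -0.1, -4.2]
finger_gap: 0.0428
grip_force: 40.0
```

Request:
drive_tool(commands="0 0 0.001 0 0 0;0 0 0.001 0 0 0;0 0 0.001 0 0 0")

```text
time: 27.7
ee_pos: [0.5577, -0.1512, -0.0047]
ee_rot: [0.0, -0.383, 0.924, -0.0]
ft_force: [0.4, 0.0, -4.6]
finger_gap: 0.043
grip_force: 40.0
```

Request:
drive_tool(commands="0 0 0 0 0 0;0 0 0 0 0 0;0 0 0 0 0 0;0 0 0 0 0 0;0 0 -0.02 0 0 0;0 0 -0.05 0 0 0;0 0 -0.09 0 0 0;0 0 -0.12 0 0 0", fingers=0.3)

```text
time: 28.37
ee_pos: [0.5581, -0.1514, 0.1179]
ee_rot: [0.001, -0.383, 0.924, -0.001]
ft_force: [2.5, -0.8, 0.4]
finger_gap: 0.0569
grip_force: 0.0
```

Request:
drive_tool(commands="-0.234 0.286 0 0 0 0;-0.234 0.286 0 0 0 0;-0.234 0.286 0 0 0 0;-0.234 0.286 0 0 0 0;-0.234 0.286 0 0 0 0;-0.234 0.286 0 0 0 0;-0.234 0.286 0 0 0 0;-0.234 0.286 0 0 0 0", fingers=0.5)

```text
time: 29.03
ee_pos: [0.5239, 0.1826, 0.1158]
ee_rot: [0.001, -0.383, 0.924, 0.0]
ft_force: [0.9, -0.3, -1.2]
finger_gap: 0.0661
grip_force: 0.0
```

```bash
python3 - <<'E'
from h import *
p=cam("wrist"); save(p,"wrist7")
for e in [(.521,.217),(.557,-.15)]: print(brass(p,np.array(e)))
s=cam("scene"); print(brass(s,np.array([.521,.217]),.031,False),brass(s,np.array([.557,-.15]),.038,False))
e,r=pose(); togo(.521,.217,-.013,135)
E
```

```text
[(np.float64(0.004505118001567244), array([0.52  , 0.2214]), array([285., 216.]), array([  41,   47, 1540], dtype=int32)), (np.float64(0.09214138550373861), array([0.4701, 0.2938]), array([364., 230.]), array([  43,   44, 1112], dtype=int32))]
[(np.float64(0.009008536449952056), array([ 0.5597, -0.1586]), array([28., 18.]), array([  54,   38, 1321], dtype=int32)), (np.float64(0.07829482030427072), array([ 0.5614, -0.0718]), array([63., 57.]), array([  50,   38, 1478], dtype=int32))]
[(np.float64(0.004674855860251802), array([0.5172, 0.2143]), array([195., 176.]), array([ 16,  22, 282], dtype=int32)), (np.float64(0.09345015003285653), array([0.468 , 0.2939]), array([164., 171.]), array([ 16,  22, 282], dtype=int32))] [(np.float64(0.0023792728505405004), array([ 0.5549, -0.151 ]), array([308., 243.]), array([ 19,  24, 363], dtype=int32)), (np.float64(0.0779378257081659), array([ 0.5586, -0.0721]), array([284., 224.]), array([ 17,  24, 328], dtype=int32))]
togo [-0.0195  0.0245  0.1287] rz 0.005 yaw 135.3 e [0.5244 0.1858 0.1157]
```

Request:
drive_tool(commands="-0.019 0.025 0 0 0 0;-0.019 0.025 0 0 0 0;-0.019 0.025 0 0 0 0;-0.019 0.025 0 0 0 0")

```text
time: 29.47
ee_pos: [0.5199, 0.2114, 0.1152]
ee_rot: [-0.0, -0.383, 0.924, -0.0]
ft_force: [-0.7, 0.5, 0.4]
finger_gap: 0.0658
grip_force: 0.0
```

```bash
python3 - <<'E'
from h import *
p=cam("wrist")
b=brass(p,np.array((.52,.217))); print(b[0]); x=b[0][1]; togo(x[0],x[1],-.013,135)
E
```

```text
(np.float64(0.0023724260789762504), array([0.5208, 0.2192]), array([260., 199.]), array([  44,   50, 1752], dtype=int32))
togo [-0.0064  0.0052  0.1282] rz 0.0 yaw 135.0 e [0.52   0.211  0.1152]
```

Request:
drive_tool(commands="-0.006 0.005 0.02 0 0 0;-0.006 0.005 0.05 0 0 0;-0.006 0.005 0.08 0 0 0;-0.006 0.005 0.11 0 0 0;-0.006 0.005 0.124 0 0 0;-0.006 0.005 0.128 0 0 0;-0.006 0.005 0.128 0 0 0;-0.006 0.005 0.128 0 0 0")

```text
time: 30.18
ee_pos: [0.5215, 0.2192, -0.012]
ee_rot: [0.0, -0.383, 0.924, -0.0]
ft_force: [0.7, 0.1, 0.3]
finger_gap: 0.0655
grip_force: 0.0
```

Request:
drive_tool(commands="0 0 0 0 0 0;0 0 0 0 0 0;0 0 0 0 0 0;0 0 0 0 0 0;0 0 0 0 0 0;0 0 0 0 0 0;0 0 0 0 0 0;0 0 0 0 0 0", fingers=-1, force=40)

```text
time: 30.85
ee_pos: [0.5214, 0.2197, -0.0119]
ee_rot: [0.001, -0.383, 0.924, 0.0]
ft_force: [-1.0, -1.6, 6.7]
finger_gap: 0.0422
grip_force: 40.0
```

Request:
drive_tool(commands="0 0 -0.015 0 0 0;0 0 -0.035 0 0 0;0 0 -0.06 0 0 0;0 0 -0.09 0 0 0;0 0 -0.11 0 0 0;0 0 -0.12 0 0 0;0 0 -0.12 0 0 0;0 0 -0.12 0 0 0")

```text
time: 31.52
ee_pos: [0.5199, 0.2192, 0.1061]
ee_rot: [-0.001, -0.383, 0.924, 0.0]
ft_force: [0.4, 0.3, -4.6]
finger_gap: 0.0426
grip_force: 40.0
```

```bash
python3 - <<'E'
from h import *
togo(.4775,-.2295,.055,225); print(bot.get_state()["q"])
E
```

```text
togo [ 0.3472 -0.2873  0.0512] rz -1.571 yaw 135.0 e [0.5199 0.2192 0.1061]
[ 7.45096812e-01  2.50341655e-01 -3.51317487e-01 -1.04129215e-03
 -9.69997255e-01 -1.53002866e+00]
```

Request:
drive_tool(commands="0.347 -0.287 0 0 0 -1.57;0.347 -0.287 0 0 0 -1.57;0.347 -0.287 0 0 0 -1.57;0.347 -0.287 0 0 0 -1.57;0.347 -0.287 0 0 0 -1.57;0.347 -0.287 0 0 0 -1.57;0.347 -0.287 0 0 0 -1.57;0.347 -0.287 0 0 0 -1.57")

```text
time: 32.18
ee_pos: [0.4901, -0.0914, 0.105]
ee_rot: [0.001, 0.758, -0.652, -0.001]
ft_force: [1.1, 0.0, -5.0]
finger_gap: 0.0427
grip_force: 40.0
```

```bash
python3 - <<'E'
from h import *
togo(.4775,-.2295,.055,225)
E
```

```text
togo [0.1346 0.033  0.05  ] rz -0.634 yaw -171.3 e [ 0.4901 -0.0914  0.105 ]
```

Request:
drive_tool(commands="0.1346 0.033 0 0 0 -0.63;0.1346 0.033 0 0 0 -0.63;0.1346 0.033 0 0 0 -0.63;0.1346 0.033 0 0 0 -0.63;0.1346 0.033 0 0 0 -0.63;0.1346 0.033 0 0 0 -0.63;0.1346 0.033 0 0 0 -0.63;0.1346 0.033 0 0 0 -0.63")

```text
time: 32.85
ee_pos: [0.4779, -0.2275, 0.1053]
ee_rot: [0.0, 0.921, -0.388, -0.002]
ft_force: [-0.7, -0.0, -5.1]
finger_gap: 0.0423
grip_force: 40.0
```

```bash
python3 - <<'E'
from h import *
p=cam("wrist")
print(at(p,"pocket_0",.008,0,w=True)); togo(.4775,-.2295,.025,225)
E
```

```text
[(0.88, 0.4774, -0.2254), (0.62, 0.4802, -0.1458), (0.59, 0.5587, -0.0664)]
togo [0.001  0.0023 0.0811] rz -0.011 yaw -135.6 e [ 0.4786 -0.2272  0.1061]
```

Request:
drive_tool(commands="0.001 0.0015 0.02 0 0 0;0.001 0.0015 0.04 0 0 0;0.001 0.0015 0.06 0 0 0;0.001 0.0015 0.075 0 0 0;0.001 0.0015 0.083 0 0 0;0.001 0.0015 0.083 0 0 0;0.001 0.0015 0.083 0 0 0")

```text
time: 33.53
ee_pos: [0.479, -0.2292, 0.0242]
ee_rot: [0.0, 0.922, -0.387, -0.0]
ft_force: [-0.7, 1.1, -4.6]
finger_gap: 0.0427
grip_force: 40.0
```

Request:
drive_tool(commands="0 0 0.004 0 0 0;0 0 0.007 0 0 0;0 0 0.01 0 0 0;0 0 0.012 0 0 0;0 0 0.012 0 0 0")

```text
time: 33.95
ee_pos: [0.4785, -0.2294, 0.0119]
ee_rot: [0.0, 0.922, -0.387, -0.0]
ft_force: [0.0, 0.4, -5.6]
finger_gap: 0.0423
grip_force: 40.0
```

Request:
drive_tool(commands="0 0 0.002 0 0 0;0 0 0.004 0 0 0;0 0 0.004 0 0 0")

```text
time: 34.2
ee_pos: [0.4786, -0.2294, 0.0078]
ee_rot: [0.0, 0.922, -0.387, -0.0]
ft_force: [0.2, -0.1, -4.4]
finger_gap: 0.0425
grip_force: 40.0
```

Entered the pocket freely. The floor should be at reported -0.0039.

Request:
drive_tool(commands="0 0 0.003 0 0 0;0 0 0.006 0 0 0;0 0 0.009 0 0 0;0 0 0.0115 0 0 0;0 0 0.012 0 0 0;0 0 0.012 0 0 0")

```text
time: 34.7
ee_pos: [0.4787, -0.2295, -0.0039]
ee_rot: [0.0, 0.922, -0.387, -0.0]
ft_force: [-1.1, -0.7, -4.0]
finger_gap: 0.0426
grip_force: 40.0
```

Request:
drive_tool(commands="0 0 0 0 0 0;0 0 0 0 0 0;0 0 0 0 0 0;0 0 0 0 0 0;0 0 -0.02 0 0 0;0 0 -0.05 0 0 0;0 0 -0.09 0 0 0;0 0 -0.13 0 0 0", fingers=0.3)

```text
time: 35.37
ee_pos: [0.4781, -0.2294, 0.1274]
ee_rot: [0.0, 0.922, -0.387, -0.001]
ft_force: [1.9, 0.2, -1.1]
finger_gap: 0.0569
grip_force: 0.0
```

```bash
python3 - <<'E'
from h import *
p=cam("wrist"); save(p,"wrist8")
print(brass(p,np.array((.478,-.228)),.036)); print(brass(p,np.array((.557,-.15)),.036))
print(at(p,"knob_grip",.074,0,w=True))
togo(.515,-.307,.12,178)
E
```

```text
[(np.float64(0.00023734352890930518), array([ 0.4781, -0.2278]), array([256., 192.]), array([  44,   50, 1696], dtype=int32)), (np.float64(0.06912669587332808), array([ 0.4795, -0.1589]), array([209., 236.]), array([ 36,  45, 837], dtype=int32))]
[(np.float64(0.00030237295881796613), array([ 0.557 , -0.1497]), array([149., 192.]), array([  47,   46, 1652], dtype=int32)), (np.float64(0.0677940808278726), array([ 0.5647, -0.0826]), array([111., 229.]), array([ 42,  22, 607], dtype=int32))]
[(0.94, 0.5146, -0.311)]
togo [0.0765 0.031  0.014 ] rz 0.812 yaw -135.5 e [ 0.4833 -0.2307  0.1334]
```

Both spares stand centred in their pockets: (0.478, -0.228) and (0.557, -0.150). Now the knob.

Request:
drive_tool(commands="0.083 0.032 0 0 0 0.79;0.083 0.032 0 0 0 0.79;0.083 0.032 0 0 0 0.79;0.083 0.032 0 0 0 0.79;0.083 0.032 0 0 0 0.79;0.083 0.032 0 0 0 0.79;0.083 0.032 0 0 0 0.79;0.083 0.032 0 0 0 0.79", fingers=0.1)

```text
time: 36.13
ee_pos: [0.5142, -0.3112, 0.1262]
ee_rot: [0.0, -0.701, 0.713, -0.0]
ft_force: [-0.2, -0.6, 0.0]
finger_gap: 0.0481
grip_force: 0.0
```

```bash
python3 - <<'E'
from h import *
p=cam("wrist")
print(at(p,"knob_grip",.074,0,w=True)); togo(.514,-.311,.034,179)
E
```

```text
[]
togo [-0.0001  0.0002  0.0923] rz 0.005 yaw 179.3 e [ 0.5142 -0.3111  0.1263]
```

Request:
drive_tool(commands="0 0 0.03 0 0 0;0 0 0.055 0 0 0;0 0 0.075 0 0 0;0 0 0.087 0 0 0;0 0 0.092 0 0 0;0 0 0.092 0 0 0;0 0 0.092 0 0 0")

```text
time: 36.82
ee_pos: [0.5145, -0.3112, 0.0347]
ee_rot: [0.0, -0.702, 0.712, -0.0]
ft_force: [0.6, 0.2, 0.5]
finger_gap: 0.0487
grip_force: 0.0
```

Request:
drive_tool(commands="0 0 0 0 0 0;0 0 0 0 0 0;0 0 0 0 0 0;0 0 0 0 0 0;0 0 0 0 0 0;0 0 0 0 0 0;0 0 0 0 0 0;0 0 0 0 0 0", fingers=-1, force=25)

```text
time: 37.48
ee_pos: [0.5143, -0.3111, 0.0344]
ee_rot: [0.0, -0.702, 0.712, -0.0]
ft_force: [-0.4, 1.0, 2.5]
finger_gap: 0.0149
grip_force: 25.0
```

Request:
drive_tool(commands="0 0 0 0 0 0.12;0 0 0 0 0 0.24;0 0 0 0 0 0.36;0 0 0 0 0 0.48;0 0 0 0 0 0.6;0 0 0 0 0 0.72;0 0 0 0 0 0.84;0 0 0 0 0 0.84")

```text
time: 38.15
ee_pos: [0.5138, -0.3109, 0.0344]
ee_rot: [-0.0, -0.348, 0.937, 0.0]
ft_force: [-1.5, 2.0, 4.7]
finger_gap: 0.0143
grip_force: 25.0
```

Request:
drive_tool(commands="0 0 0 0 0 0.12;0 0 0 0 0 0.24;0 0 0 0 0 0.36;0 0 0 0 0 0.46;0 0 0 0 0 0.48;0 0 0 0 0 0.48")

```text
time: 38.65
ee_pos: [0.5137, -0.3107, 0.0344]
ee_rot: [-0.0, -0.119, 0.993, 0.0]
ft_force: [-1.5, 4.5, 6.4]
finger_gap: 0.0146
grip_force: 25.0
```

Request:
drive_tool(commands="0 0 0 0 0 0;0 0 0 0 0 0;0 0 0 0 0 0;0 0 0 0 0 0;0 0 0 0 0 0;0 0 0 0 0 0", fingers=0.1)

```text
time: 39.15
ee_pos: [0.514, -0.3111, 0.034]
ee_rot: [-0.0, -0.118, 0.993, 0.0]
ft_force: [0.2, -0.1, 0.3]
finger_gap: 0.0465
grip_force: 0.0
```

Request:
drive_tool(commands="0 0 -0.03 0 0 0;0 0 -0.06 0 0 0;0 0 -0.1 0 0 0;0 0 -0.14 0 0 0;0 0 -0.17 0 0 0;0 0 -0.17 0 0 0;0 0 -0.17 0 0 0")

```text
time: 39.73
ee_pos: [0.5152, -0.3114, 0.2066]
ee_rot: [0.002, -0.118, 0.993, -0.001]
ft_force: [-0.8, -0.2, -0.8]
finger_gap: 0.0486
grip_force: 0.0
```

```bash
python3 - <<'E'
from h import *
a=cam("wrist")["color"]; b=cam("scene")["color"][110:335,110:400]
cv2.imwrite("pics/fin.png",cv2.cvtColor(np.hstack([cv2.resize(a[60:300,120:440],(400,300)),cv2.resize(b,(400,300))]),cv2.COLOR_RGB2BGR))
E
```

```text
(no output)
```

View pics/fin.png

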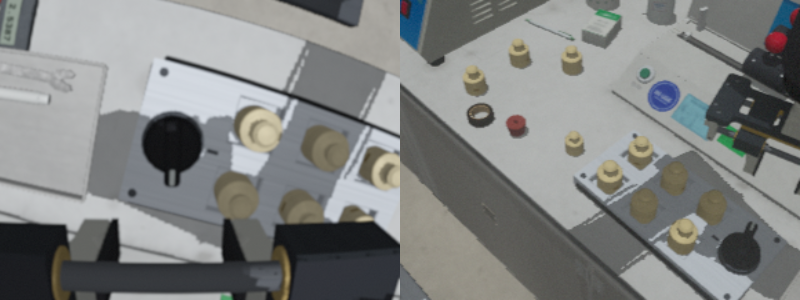

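The knob's pointer is back at the clamped stud. All six pockets hold large weights, the small weight stands beside the pallet, and the bung and tape are where they were.

```bash
python3 -c "
from rig import bot
print(bot.hand_in())"
```

```text
the job is handed in; nothing more can be done
None
```

The job is handed in: the last pictures show six large weights in the pallet's pockets, the small weight on the bench beside it, the knob back at clamped, and the stopper and tape where they were.

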